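# Tracking shot of the lantern on the coasting turntable

## Task

For a short tracking shot of the red lantern, give the display turntable a push (its upright brass knob is there for that), let go so that it coasts by itself, and then follow the lantern round with the hand for 5 seconds without a break: hand pointing down, the point between the finger pads within 2.5 cm sideways of the lantern's centre and 5 to 11 cm above its top, nothing touched, and the turntable still turning faster than one turn in 10 seconds the whole time. Push gently (the table must never go faster than one turn in 2.5 seconds), never touch the lantern or let it topple or leave the disc, and leave the mug, the pencil cup and the plant alone. When the shot is done, bring the turntable to rest, with the lantern still standing on it, and take the hand away.

Things in the scene. Friction and masses are not known exactly. Their poses are not given: they have to be found in the camera images.
- turntable_base: fixed round dark steel foot (180 mm across, 12 mm high) of the turntable, standing on the desk; origin at the centre of its underside, on the vertical turning axis. It carries the pale wooden turntable: a dished disc 290 mm across, whose flat floor is 28 mm above the desk and whose 6 mm thick rim rises to 38 mm above the desk
- turntable (a joint): angle of the disc on its foot, rad, counter-clockwise from above positive; 0 at the start, no stops, turns freely either way. No motor or spring, low-friction bearing. Nominal: disc 1.2 kg, moment of inertia with lantern 0.016 kg m2, viscous drag 0.001 N m s/rad, dry friction 0.0005 N m (coasting time constant roughly 15 s; masses vary)
- hub (a point): centre of the flat top of the wooden hub in the middle of the disc, on the turning axis, 72 mm above the desk; hub 50 mm across at the top, 44 mm tall above the disc's floor. Pressing on it with a few newtons brakes the disc
- knob (a point): centre of the top of the upright brass push knob, a pin 24 mm across standing 50 mm above the disc's floor (top 78 mm above the desk), fixed to the disc 105 mm from the axis; it turns with the disc
- lantern: loose red candle lantern with amber glass, 62 mm across, 110 mm high with its wire ring, 0.3 kg nominal; stands by friction on the disc's floor on the far half of the disc from the knob, its centre 90 to 106 mm from the axis; origin at the centre of its underside, z up
- lantern_top (a point): top of the lantern's wire ring, on its centre line, 110 mm above its underside (138 mm above the desk)
- mug: blue ceramic mug, 80 mm across, 90 mm high, on the desk; bystander; origin at the centre of its underside
- pencil_cup: dark round pencil cup, 72 mm across, pencils up to 160 mm high; bystander; origin at the centre of its underside
- plant: small plant in a white pot, 90 mm across, leaves up to 150 mm high; bystander on the desk; origin at the centre of its underside

How it is judged:
On the way, in this order (a step that is already met when the one before it is completed fails the run):
1. the turntable has been set turning faster than 0.63 rad/s, with the hand not yet over the lantern ((velocity of joint turntable above 0.628 rad/s or velocity of joint turntable below -0.628 rad/s) and horizontal distance between the grasp point and lantern_top above 0.06 m), for 0.1 s.
2. for 5 s on end the tool point stays within 25 mm sideways of the lantern and 50 to 110 mm above its top, pointing down, while the turntable coasts untouched above 0.6 rad/s ((velocity of joint turntable above 0.6 rad/s or velocity of joint turntable below -0.6 rad/s) and horizontal distance between the grasp point and lantern_top below 0.026 m and z of the grasp point in the frame of lantern_top between 0.045 and 0.115 m and angle between the grasp point's own z axis and vertical above 2.7 rad and contact force between each of the arm, the fingers and turntable_base below 0.2 N and contact force between each of the arm, the fingers and lantern below 0.2 N), for 4.9 s.
At the end, for the whole second after the job is handed in: After the shot: the turntable at rest (under 0.05 rad/s), the lantern upright (within 0.1 rad) and still, standing on the disc's floor within 115 mm of the axis, the hand away from everything (not (velocity of joint turntable above 0.05 rad/s or velocity of joint turntable below -0.05 rad/s) and angle between lantern's own z axis and vertical below 0.1 rad and horizontal distance between lantern and turntable_base below 0.115 m and height (world z) of lantern between 0.024 and 0.032 m and linear speed of lantern below 0.02 m/s); the robot touches nothing.
It fails at once if the robot touched the lantern (contact force between any of the arm, the fingers and lantern above 0.5 N).
It fails at once if the lantern toppled or left the disc (angle between lantern's own z axis and vertical above 0.3 rad or horizontal distance between lantern and turntable_base above 0.125 m).
It fails at once if the turntable was spun faster than one turn in 2.5 s (velocity of joint turntable above 2.6 rad/s or velocity of joint turntable below -2.6 rad/s).
It fails at once if the turntable was shoved with more than 60 N (contact force between any of the arm, the fingers and turntable_base above 60 N).
It fails at once if a bystander was moved more than 20 mm (distance of any of mug, pencil_cup, plant from where it was at the start of the episode above 0.02 m).
It also fails if it takes over 54 s, if anything falls off the work surface, if the arm or the gripper's body presses on something with over 40 N, if the wrist force passes 120 N, or if a joint passes its speed limit or range.

## Robot

A 7-joint arm with a two-finger parallel gripper is mounted at the origin on the work surface. World frame = base frame: x ahead of the robot, y to its left, z up, the work surface at z = 0. Lengths are in m, angles in rad, forces in N, time in s.
With the tool pointing down it reaches from about 0.425 to 1.025 m from the base axis. Payload 3.6 kg.
Tool frame: the origin (TCP) lies between the finger pads, 19 mm behind the fingertips; this is the grasp point; z points along the fingers, y is the line along which they close (so a half turn about z gives the same grasp; the last joint's range is limited). The gripper opens to 85 mm and grips with 20 to 120 N. Pads are 22 mm wide; open, the fingers measure 114 mm over their backs; the gripper's body (76 mm by 85 mm) begins 54 mm behind the grasp point. The pads swing forward as they close: fully open they stand 13 mm farther back than shut.
Start: joints at [-1.319, 0.591, 0.048, 1.609, -0.033, 0.943, -0.034], TCP at [0.246, 0.682, 0.25] pointing down, gripper open.
Joint ranges: [-2.69, 2.69], [-0.47, 2.24], [-1.27, 1.36], [0.19, 2.51], [-1.53, 4.68], [0.08, 2.07], [-3.09, 3.09]. Speed limits (rad/s): [2.57, 2.57, 3.14, 3.14, 3.14, 3.14, 3.14].

## Interface

Orientations are given as [roll, pitch, yaw] about the fixed x, y, z axes, in that order (R = Rz(yaw) Ry(pitch) Rx(roll)).
In Python, from station import robot gives the robot as it stands.
- The arm moves only by the tool servo_tool, never from a script. Its argument "increments" is a list of rows, each a list of 3 entries, a list of its own where there are three numbers: the closure, from 0 (fully open) to 1 (shut), then the shift along the world's x, y, z normalised to -1 to 1, where 1 is 0.1 m, then the turn, a rotation vector about the world's x, y, z normalised to -1 to 1, where 1 is 90 degrees. A call has 1 to 20 rows; each row is the pose to reach, as a shift and turn from the pose commanded when the call began; what a row does not reach only later rows make up. A row lasts 1/10 s, in which the tool goes at most 50 mm and 8.59 degrees, less where a joint would pass 70% of its speed; a pose out of reach is approached as far as the arm can. A call with a number of a shift or a turn outside -1 to 1 is refused whole. A call with a gripper value outside its range is refused whole. The fingers move at their own pace and stop on an object; "grip_force" is the grip in N (left out, the last holds). Time passes only in rows, so rows that repeat a pose let the fingers close. It gives the time, the measured TCP pose, the force, the opening and the grip force at its end, in the units of the state.
- robot.state(): the state, without advancing time (a new reading comes with each control period).
- robot.snapshot(name): name is "scene" or "top" or "wrist"; returns a dict with "pixels" (420x560x3 uint8, red, green, blue), "mtx" (3x3 intrinsics, pixels), "k1" (the pictures are not rectified: a ray, as slopes to the right and down, at radius r is drawn at 1 + k1 r^2 times it, then the intrinsics apply), "extrinsics" (4x4, takes a point from world to camera coordinates). Camera axes: x right, y down, z forward; pixel columns grow to the right and rows downward; lengths in m; the calibration is good to about 2 mm. A picture is of the moment at which its call begins. There is no depth.
- robot.close_job(): hands the job in; it is judged then, once.
The state is a dict: "clock": time; "joint_positions": joint angles; "qvel": joint speeds; "joint_efforts": joint torques, N m; "position": TCP position; "eef_rot": TCP orientation; "wrist_force": force on the tool from outside, world axes, zero at the start; "torque": the same for the moment, N m; "grip_width": finger opening in m; "finger_force": force on a finger pad.
Only numpy, scipy, OpenCV 4.12 (cv2) and the standard library are available. Lean on these libraries where they do the work, as an engineer would, in place of code of your own. Each camera call takes 0.05 s, during which the arm holds its last target. There are 200 camera calls.

## Working session

There is one attempt and no reset: what is moved stays moved. The work goes in short steps, Python scripts to look and compute and a tool call to move; the robot and the scene stay as the last step left them, time stands still between calls to the robot, and variables do not carry over. Pictures are saved under pics/ and viewed, at most 10 in all, crops included, and the job is handed in when it is done.

Besides the shell and the picture viewer there is one more tool, called as a command line: name --argument value ..., lists and objects as JSON in quotes. servo_tool: Moves the arm, as the interface text tells. Scaled input: -1 to 1 covers 0.1 m each way for a shift and 90 degrees each way for a turn. Its arguments: {"type":"object","properties":{"increments":{"type":"array"},"grip_force":{"type":"number"}},"required":["increments"]}

```bash
mkdir -p pics; cat > h.py <<'E'
import numpy as np, cv2
from station import robot
def snap(n,f=None):
    s=robot.snapshot(n)
    if f: cv2.imwrite('pics/'+f+'.png',cv2.cvtColor(np.asarray(s['pixels'],np.uint8),cv2.COLOR_RGB2BGR))
    return s
def ray(s,u,v):
    K=np.array(s['mtx']);E=np.array(s['extrinsics']);k=s['k1']
    d=cv2.undistortPoints(np.array([[[u,v]]],float),K,np.array([k,0,0,0.]))[0,0]
    R,t=E[:3,:3],E[:3,3]
    return -R.T@t, R.T@np.array([d[0],d[1],1])
def at(s,u,v,z):
    o,d=ray(s,u,v); return o+d*(z-o[2])/d[2]
def proj(s,p):
    E=np.array(s['extrinsics']);r=cv2.Rodrigues(E[:3,:3])[0]
    return cv2.projectPoints(np.array([p],float),r,E[:3,3],np.array(s['mtx']),np.array([s['k1'],0,0,0.]))[0].ravel()
E
python3 - <<'E'
from h import *
for n in('scene','top'):
    s=snap(n,n+'0'); print(n,-np.array(s['extrinsics'])[:3,:3].T@np.array(s['extrinsics'])[:3,3],np.array(s['extrinsics'])[:3,:3])
print(robot.state())
E
```

```text
scene [0.95494657 0.80440064 1.10642224] [[-0.8747221   0.48429662  0.0178334 ]
 [ 0.3427207   0.64419108 -0.68378387]
 [-0.34264233 -0.59200899 -0.72946665]]
top [0.35339653 0.0031709  1.37037071] [[-4.48203677e-04 -9.99995000e-01  3.13028473e-03]
 [-9.94125058e-01  1.06756841e-04 -1.08237502e-01]
 [ 1.08236627e-01 -3.16040694e-03 -9.94120136e-01]]
{'clock': 0.1, 'joint_positions': array([-1.31849438,  0.59199666,  0.04829696,  1.60971892, -0.03333891,
        0.94270607, -0.03368778]), 'qvel': array([-1.04454008e-03, -1.78045272e-03, -3.95175831e-04, -2.53430795e-03,
        5.63253085e-04, -1.06062208e-03, -2.60245311e-07]), 'joint_efforts': array([ 5.23586277e-03, -5.49988997e+01,  1.55326746e+00, -1.98825842e+01,
        9.69069719e-03,  3.73469054e-03, -1.74060425e-06]), 'position': array([0.24547156, 0.68141209, 0.24896784]), 'eef_rot': array([-3.13957007e+00,  7.68008482e-05,  2.79586584e+00]), 'wrist_force': array([ 0.40368273, -0.28301522,  0.2592317 ]), 'torque': array([ 0.0031925 , -0.01876189, -0.01923605]), 'finger_force': 0.0, 'grip_width': 0.08561368879938575}
```

View pics/top0.png

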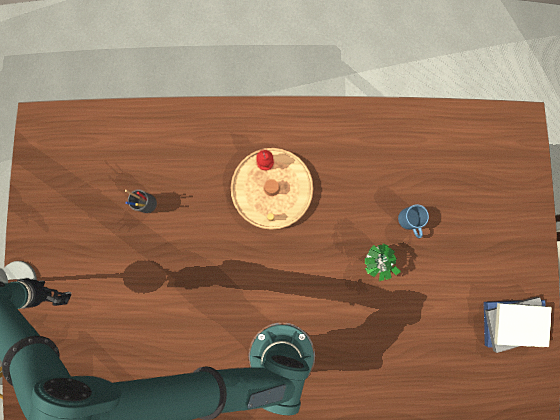

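View pics/scene0.png

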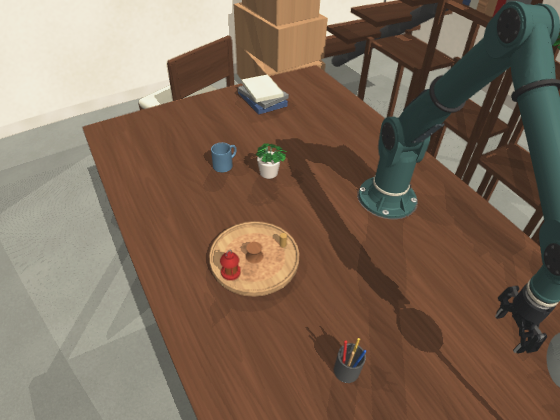

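The top view shows the disc centred near (272,188), the hub at (272,187), the lantern at (265,160) and the knob near (270,217). The pencil cup is at (141,201), the mug at (414,217) and the plant at (381,262). Next I measure these precisely.

```bash
python3 - <<'E'
from h import *
s=snap('top'); im=cv2.cvtColor(np.asarray(s['pixels'],np.uint8),cv2.COLOR_RGB2BGR); hsv=cv2.cvtColor(im,cv2.COLOR_BGR2HSV)
big=cv2.resize(im[140:240,220:325],None,fx=6,fy=6,interpolation=cv2.INTER_CUBIC); cv2.imwrite('pics/crop1.png',big)
for n,u,v,z in [('disc',272,188.5,.038),('hub',272,187,.072),('knob',270,217,.078),('lant',265,160,.1),('cup',141,201,.1),('mug',413,217,.09),('plant',381,262,.1)]:
    print(n,at(s,u,v,z).round(4))
m=cv2.inRange(hsv,(0,170,60),(6,255,255))|cv2.inRange(hsv,(172,170,60),(180,255,255)); ys,xs=np.nonzero(m[140:240,220:325]); print('red',len(xs),xs.mean()+220,ys.mean()+140,xs.min()+220,xs.max()+220,ys.min()+140,ys.max()+140)
w=((hsv[...,2]>190)&(hsv[...,0]>10)&(hsv[...,0]<35)).astype(np.uint8)
c=max(cv2.findContours(w,0,1)[0],key=cv2.contourArea); h=cv2.convexHull(c); e=cv2.fitEllipse(h); print(e, at(s,*e[0],.038))
for k in (e[1][0]/2,e[1][1]/2): print(k)
C=at(s,*e[0],.038); print(proj(s,C+[.145,0,0]),proj(s,C-[.145,0,0]),proj(s,C+[0,.145,0]))
E
```

```text
disc [0.5846 0.0302 0.038 ]
hub [0.584  0.0295 0.072 ]
knob [0.4799 0.0359 0.078 ]
lant [0.6719 0.0529 0.1   ]
cup [0.5321 0.4732 0.1   ]
mug [ 0.4785 -0.4503  0.09  ]
plant [ 0.3275 -0.3331  0.1   ]
red 260 264.6576923076923 160.01923076923077 257 273 150 169
((353.8353271484375, 56.7670783996582), (137.4790802001953, 473.6249694824219), 104.33958435058594) [ 1.08646076 -0.2745972   0.038     ]
68.73954010009766
236.81248474121094
[352.33095514  22.2512365 ] [355.2379694   93.01715634] [315.24368698  56.23429831]
```

View pics/crop1.png

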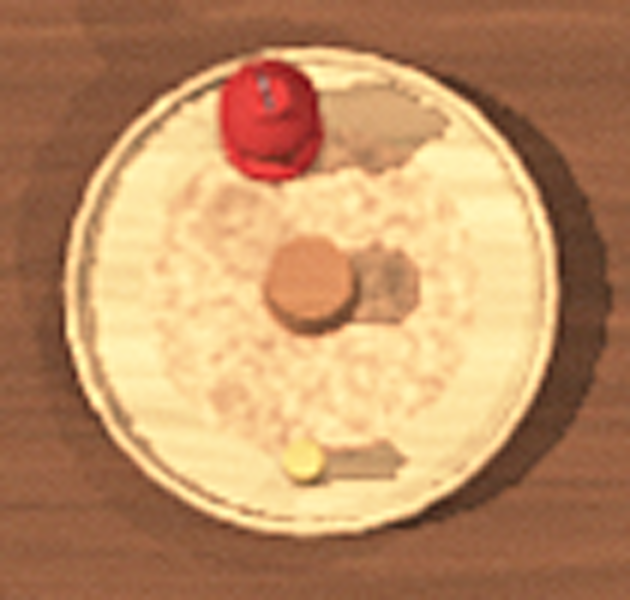

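```bash
python3 - <<'E'
from h import *
s=snap('top'); t=snap('scene')
f=lambda x,y:((x+.5)/6-.5+220,(y+.5)/6-.5+140)
C=at(s,*f(311.5,291),.038);H=at(s,*f(310,278),.072);K=at(s,*f(304,460),.078);L=at(s,*f(267,88),.138)
for n,p in zip('CHKL',(C,H,K,L)): print(n,p.round(4),np.hypot(*(p-H)[:2]).round(4),np.degrees(np.arctan2(*(p-H)[1::-1])).round(1),proj(t,p).round(1))
im=cv2.cvtColor(np.asarray(t['pixels'],np.uint8),cv2.COLOR_RGB2BGR)
for p in (C,H,K,L,[L[0],L[1],.028]):
    cv2.circle(im,tuple(int(round(x*1)) for x in proj(t,p)),1,(255,0,0),-1)
cv2.imwrite('pics/crop2.png',cv2.resize(im[210:305,200:310],None,fx=6,fy=6,interpolation=cv2.INTER_CUBIC))
E
```

```text
C [0.5861 0.0319 0.038 ] 0.0016 -174.9 [254.2 252.3]
H [0.5877 0.0321 0.072 ] 0.0 0.0 [253.6 245.8]
K [0.4824 0.0351 0.078 ] 0.1053 178.4 [283.  233.4]
L [0.6818 0.0545 0.138 ] 0.0967 13.4 [228.2 248.3]
```

View pics/crop2.png

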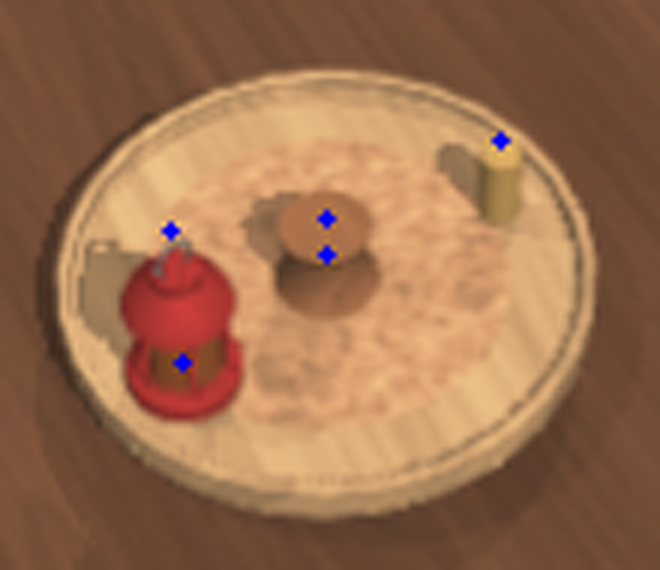

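The projected points fall on the real features in the scene view: hub, knob and lantern ring are all within about 2 px. The hub radius to the knob comes out at 0.105, as specified. Now I move the hand towards the near side of the disc.

servo_tool --increments '[[1, [0.2, -0.5, 0], [0, 0, 0.09]], [1, [0.4, -1, 0], [0, 0, 0.18]], [1, [0.4, -1, 0], [0, 0, 0.22]]]' --grip_force 40

```text
clock: 0.55
position: [0.2902, 0.5744, 0.2493]
eef_rot: [-3.134, 0.002, 3.138]
wrist_force: [0.2, 0.1, -0.4]
grip_width: 0.044
finger_force: 0.0
```

servo_tool --increments '[[1, [0.2, -0.5, 0], [0, 0, 0]], [1, [0.4, -1, 0], [0, 0, 0]]]'

```text
clock: 0.75
position: [0.3228, 0.4888, 0.25]
eef_rot: [3.141, 0.0, -3.139]
wrist_force: [0.3, 0.2, -0.9]
grip_width: 0.0118
finger_force: 0.0
```

servo_tool --increments '[[1, [0.2, -0.5, 0], [0, 0, 0]], [1, [0.4, -1, 0], [0, 0, 0]]]'

```text
clock: 0.95
position: [0.3606, 0.3945, 0.2501]
eef_rot: [3.141, 0.0, -3.142]
wrist_force: [1.8, -0.1, -0.1]
grip_width: -0.0001
finger_force: 0.0
```

```bash
python3 -c "
from h import *
s=robot.state()
for k in ('clock','joint_positions','qvel','position','eef_rot','wrist_force','grip_width'): print(k,np.round(s[k],3))"
```

```text
clock 0.95
joint_positions [-0.892  0.353 -0.03   2.037  0.015  0.751  0.64 ]
qvel [ 0.732 -0.287  0.076  0.483 -0.04  -0.21   0.804]
position [0.361 0.395 0.25 ]
eef_rot [ 3.141  0.    -3.142]
wrist_force [ 1.776 -0.062 -0.136]
grip_width -0.0
```

servo_tool --increments '[[1, [0.2, -0.5, 0], [0, 0, 0]], [1, [0.4, -1, 0], [0, 0, 0]]]'

```text
clock: 1.15
position: [0.3977, 0.3016, 0.2502]
eef_rot: [3.141, 0.001, 3.142]
wrist_force: [0.8, 1.1, -0.4]
grip_width: -0.0003
finger_force: 0.0
```

servo_tool --increments '[[1, [0.2, -0.5, 0], [0, 0, 0]], [1, [0.4, -1, -0.2], [0, 0, 0]]]'

```text
clock: 1.35
position: [0.4354, 0.2119, 0.2354]
eef_rot: [3.139, 0.005, 3.141]
wrist_force: [1.4, 0.5, -0.0]
grip_width: 0.0002
finger_force: 0.0
```

servo_tool --increments '[[1, [0.18, -0.4, -0.2], [0, 0, 0]], [1, [0.36, -0.8, -0.5], [0, 0, 0]], [1, [0.36, -1, -0.8], [0, 0, 0]], [1, [0.36, -1, -0.8], [0, 0, 0]]]'

```text
clock: 1.75
position: [0.4671, 0.1082, 0.1506]
eef_rot: [-3.137, -0.007, 3.134]
wrist_force: [0.2, -0.3, 0.6]
grip_width: -0.0002
finger_force: 0.0
```

```bash
python3 - <<'E'
from h import *
s=robot.state()
for k in ('clock','joint_positions','position','eef_rot','wrist_force','grip_width'): print(k,np.round(s[k],4))
E
```

```text
clock 1.75
joint_positions [-0.3448  0.4509  0.0282  2.2275 -0.023   0.4719  1.2645]
position [0.4671 0.1082 0.1506]
eef_rot [-3.1371 -0.0074  3.1342]
wrist_force [ 0.218  -0.3031  0.5628]
grip_width -0.0002
```

servo_tool --increments '[[1, [0, 0, 0], [0, 0, 0]], [1, [0, 0, 0], [0, 0, 0]]]'

```text
clock: 1.95
position: [0.47, 0.115, 0.1546]
eef_rot: [3.14, 0.002, -3.14]
wrist_force: [0.6, 0.3, -0.6]
grip_width: -0.0001
finger_force: 0.0
```

servo_tool --increments '[[1, [0.06, -0.1, -0.3], [0, 0, 0]], [1, [0.12, -0.2, -0.6], [0, 0, 0]], [1, [0.12, -0.3, -0.84], [0, 0, 0]], [1, [0.12, -0.35, -0.84], [0, 0, 0]], [1, [0.12, -0.35, -0.84], [0, 0, 0]]]'

```text
clock: 2.45
position: [0.4817, 0.0789, 0.0705]
eef_rot: [3.141, 0.001, -3.141]
wrist_force: [-0.1, 0.8, -0.1]
grip_width: -0.0007
finger_force: 0.0
```

```bash
python3 - <<'E'
from h import *
t=snap('scene'); im=cv2.cvtColor(np.asarray(t['pixels'],np.uint8),cv2.COLOR_RGB2BGR)
cv2.imwrite('pics/crop3.png',cv2.resize(im[180:310,190:330],None,fx=4,fy=4,interpolation=cv2.INTER_CUBIC))
s=robot.state()
for k in ('clock','joint_positions','position','eef_rot','wrist_force'): print(k,np.round(s[k],4))
E
```

```text
clock 2.5
joint_positions [-0.2607  0.6068  0.0068  2.2511 -0.0153  0.2813  1.3313]
position [0.4821 0.0794 0.071 ]
eef_rot [ 3.1406e+00  2.3000e-03 -3.1406e+00]
wrist_force [ 0.1345 -0.9583  0.0923]
```

View pics/crop3.png

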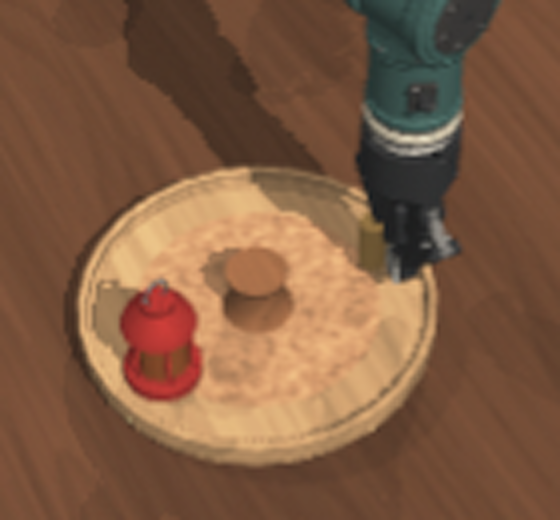

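The closed fingers stand beside the knob, which is at about (370,245) in the crop with the fingers at (405,250), and they are clear of everything. Next I push along the knob's arc with a gentle ramp, then lift.

servo_tool --increments '[[1, [0, -0.06, 0], [0, 0, 0]], [1, [0, -0.11, 0], [0, 0, 0]], [1, [0, -0.15, 0], [0, 0, 0]], [1, [0, -0.18, 0], [0, 0, 0]], [1, [0, -0.22, 0], [0, 0, 0]], [1, [0, -0.29, 0], [0, 0, 0]], [1, [0.02, -0.395, 0], [0, 0, 0]], [1, [0.05, -0.525, 0], [0, 0, 0]], [1, [0.11, -0.67, 0], [0, 0, 0]], [1, [0.2, -0.815, 0], [0, 0, 0]], [1, [0.31, -0.95, 0], [0, 0, 0]], [1, [0.28, -0.9, 0.35], [0, 0, 0]], [1, [0.28, -0.9, 0.7], [0, 0, 0]], [1, [0.28, -0.9, 1], [0, 0, 0]]]'

```text
clock: 3.9
position: [0.5092, -0.013, 0.1707]
eef_rot: [-3.141, -0.0, 3.14]
wrist_force: [1.0, -0.0, 0.8]
grip_width: 0.0002
finger_force: 0.0
```

servo_tool --increments '[[1, [0, 0.1, 0.4], [0, 0, 0]], [1, [0, 0.2, 0.55], [0, 0, 0]]]'

```text
clock: 4.1
position: [0.511, 0.007, 0.228]
eef_rot: [-3.142, 0.006, 3.139]
wrist_force: [1.2, 0.1, 0.6]
grip_width: 0.0
finger_force: 0.0
```

```bash
cat > track.py <<'E'
from h import *
C=np.array([.587,.032]);R=.0965
def red(s,w=None):
    hsv=cv2.cvtColor(np.asarray(s['pixels'],np.uint8),cv2.COLOR_RGB2HSV)
    m=cv2.inRange(hsv,(0,170,60),(6,255,255))|cv2.inRange(hsv,(172,170,60),(180,255,255))
    u,v=proj(s,[C[0],C[1],.06]); M=np.zeros_like(m); cv2.circle(M,(int(u),int(v)),55,255,-1)
    ys,xs=np.nonzero(m&M); return xs,ys
def meas(n):
    t0=robot.state()['clock']; s=snap(n); xs,ys=red(s)
    if len(xs)<15: return t0,None,len(xs),None
    p=at(s,xs.mean(),ys.mean(),.098 if n=='top' else .082)[:2]-C
    return t0,np.arctan2(p[1],p[0]),len(xs),np.hypot(*p)
E
python3 - <<'E'
from track import *
for i in range(2):
  for n in ('top','scene'): print(n,meas(n))
s=robot.state(); print(s['position'].round(4),s['joint_positions'].round(3))
E
```

```text
top (4.1, np.float64(2.085452470695023), 246, np.float64(0.09684021836651081))
scene (4.15, np.float64(1.9456514668522336), 344, np.float64(0.10795124190906057))
top (4.2, np.float64(2.2566064847096277), 245, np.float64(0.09810508851959922))
scene (4.25, np.float64(2.100782371913578), 339, np.float64(0.1054406959404737))
[0.5089 0.0074 0.2243] [-0.081  0.359 -0.029  2.113  0.017  0.671  1.448]
```

servo_tool --increments '[[1, [0, 0, 0], [0, 0, 0]], [1, [0, 0, 0], [0, 0, 0]], [1, [0, 0, 0], [0, 0, 0]], [1, [0, 0, 0], [0, 0, 0]], [1, [0, 0, 0], [0, 0, 0]]]'

```text
clock: 4.8
position: [0.5092, 0.0081, 0.2243]
eef_rot: [-3.142, -0.001, 3.141]
wrist_force: [-0.6, -0.5, -0.1]
grip_width: -0.0001
finger_force: 0.0
```

```bash
python3 - <<'E'
from track import *
t=robot.state()['clock']; s=snap('scene'); s0=dict(s); s0['pixels']=cv2.cvtColor(cv2.imread('pics/scene0.png'),cv2.COLOR_BGR2RGB)
L=np.array([.6815,.0545])
for q in (s0,s):
    xs,ys=red(q); print(t,len(xs),xs.mean(),ys.mean())
    for z in (.05,.06,.07,.08,.09):
        p=at(q,xs.mean(),ys.mean(),z)[:2]; print(z,p.round(4),np.hypot(*(p-C)).round(4),np.arctan2(*(p-C)[::-1]).round(3))
print('top',meas('top'))
xs,ys=red(s0); print(proj(s,[*L,.08]))
E
```

```text
4.8 355 229.70704225352114 265.5211267605634
0.05 [0.6817 0.0517] 0.0967 0.205
0.06 [0.6842 0.0588] 0.1009 0.269
0.07 [0.6868 0.066 ] 0.1055 0.328
0.08 [0.6894 0.0731] 0.1104 0.382
0.09 [0.692  0.0802] 0.1155 0.43
4.8 312 279.2916666666667 236.125
0.05 [0.4862 0.0187] 0.1017 -3.011
0.06 [0.4906 0.0262] 0.0966 -3.081
0.07 [0.495  0.0336] 0.092 3.124
0.08 [0.4995 0.0411] 0.088 3.038
0.09 [0.5039 0.0485] 0.0847 2.946
top (4.85, None, 0, None)
[229.50785528 260.23729197]
```

servo_tool --increments '[[1, [0, 0, 0], [0, 0, 0]], [1, [0.1, 0, 0], [0, 0, 0]], [1, [0.3, -0.05, 0], [0, 0, 0]], [1, [0.5, -0.2, 0], [0, 0, 0]], [1, [0.7, -0.35, -0.04], [0, 0, 0]], [1, [0.9, -0.5, -0.06], [0, 0, 0]]]'

```text
clock: 5.5
position: [0.6009, -0.0422, 0.2185]
eef_rot: [-3.142, 0.001, -3.141]
wrist_force: [0.2, 1.2, -0.4]
grip_width: 0.0002
finger_force: 0.0
```

```bash
sed -i 's/else .082/else .055/' track.py; cat >> track.py <<'E'
def plan(th,t,w,T,n,lead=.03,z=.218,te=16.,wi=.5):
    """rows on the circle from measured angle th at t, speed w, from present clock"""
    s=robot.state(); p=s['position']; t0=s['clock']
    def ang(x): d=x-t; return th+(w+wi)*te*(1-np.exp(-d/te))-wi*d
    for i in range(1,n+1):
        a=ang(t0+.1*i+lead); q=np.array([*(C+R*np.array([np.cos(a),np.sin(a)])),z]); print(i,((q-p)/.1).round(2).tolist())
    print('pos',p.round(4),'clock',t0,'ang now',ang(t0))
E
python3 - <<'E'
from track import *
a=meas('scene'); b=meas('top'); print(a,b)
th=a[1]%(2*np.pi); print('w mean',(th-3.237)/(a[0]-4.8))
plan(th,a[0],1.5,0,10)
E
```

```text
(5.5, np.float64(-1.9344489630521748), 303, np.float64(0.10156270336248935)) (5.55, None, 0, None)
w mean 1.5881947773248732
1 [-0.18, -0.2, -0.01]
2 [-0.04, -0.19, -0.01]
3 [0.1, -0.16, -0.01]
4 [0.23, -0.12, -0.01]
5 [0.35, -0.05, -0.01]
6 [0.46, 0.03, -0.01]
7 [0.56, 0.12, -0.01]
8 [0.64, 0.23, -0.01]
9 [0.71, 0.34, -0.01]
10 [0.76, 0.47, -0.01]
pos [ 0.6029 -0.0448  0.2186] clock 5.6 ang now 4.498112644178781
```

servo_tool --increments '[[1, [-0.18, -0.2, 0], [0, 0, 0]], [1, [-0.03, -0.19, 0], [0, 0, 0]], [1, [0.11, -0.16, 0], [0, 0, 0]], [1, [0.24, -0.11, 0], [0, 0, 0]], [1, [0.36, -0.04, 0], [0, 0, 0]], [1, [0.47, 0.04, 0], [0, 0, 0]], [1, [0.57, 0.13, 0], [0, 0, 0]]]'

```text
clock: 6.3
position: [0.6571, -0.0275, 0.2185]
eef_rot: [3.141, -0.0, -3.141]
wrist_force: [-0.2, 0.9, 0.3]
grip_width: -0.0004
finger_force: 0.0
```

```bash
sed -i 's/else .055/else .058/' track.py; python3 - <<'E'
from track import *
t=robot.state()['clock'];p=robot.state()['position'];s=snap('scene','tr1'); xs,ys=red(s); q=at(s,xs.mean(),ys.mean(),.058)[:2]; d=q-C; th=np.arctan2(d[1],d[0])%(2*np.pi)
print(t,len(xs),q,p,np.hypot(*d),th,'w',(th-4.349)/(t-5.5), 'hand ang',np.arctan2(*(p[:2]-C)[::-1])%(2*np.pi))
for w in (1.45,): plan(th,t,w,0,8)
im=cv2.imread('pics/tr1.png'); cv2.imwrite('pics/crop4.png',cv2.resize(im[130:310,190:330],None,fx=3,fy=3))
E
```

```text
6.3 329 [ 0.66139618 -0.03429932] [ 0.65712046 -0.02753887  0.21850915] 0.09965135427422508 5.555272563048796 w 1.5078407038109947 hand ang 5.579217415024116
1 [0.14, 0.13, -0.01]
2 [0.19, 0.26, -0.01]
3 [0.23, 0.39, -0.01]
4 [0.24, 0.52, -0.01]
5 [0.24, 0.66, -0.01]
6 [0.22, 0.79, -0.01]
7 [0.18, 0.91, -0.01]
8 [0.13, 1.03, -0.01]
pos [ 0.6591 -0.0248  0.2187] clock 6.35 ang now 5.627620377866302
```

View pics/crop4.png

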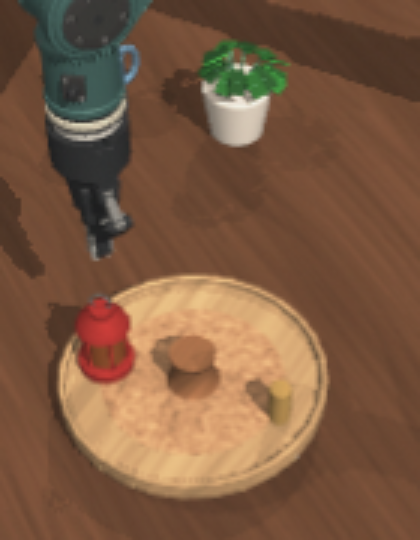

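The fingertips, at (100,250), hang just above the lantern at (103,340). The estimated sideways error is about 8 mm, so I keep following.

servo_tool --increments '[[1, [0.15, 0.13, 0], [0, 0, 0]], [1, [0.2, 0.26, 0], [0, 0, 0]], [1, [0.24, 0.39, 0], [0, 0, 0]], [1, [0.25, 0.52, 0], [0, 0, 0]], [1, [0.25, 0.66, 0], [0, 0, 0]], [1, [0.23, 0.79, 0], [0, 0, 0]], [1, [0.19, 0.91, 0], [0, 0, 0]]]'

```text
clock: 7.05
position: [0.6748, 0.0637, 0.2186]
eef_rot: [3.141, -0.0, -3.141]
wrist_force: [0.1, -0.0, 0.3]
grip_width: 0.0003
finger_force: 0.0
```

```bash
cat > step.py <<'E'
from track import *
import sys
tp,thp,w,n=[float(x) for x in sys.argv[1:5]]
t=robot.state()['clock'];p=robot.state()['position'];s=snap('scene'); xs,ys=red(s); q=at(s,xs.mean(),ys.mean(),.058)[:2]; d=q-C; th=np.arctan2(d[1],d[0]); th+=2*np.pi*round((thp+w*(t-tp)-th)/2/np.pi)
print(t,len(xs),'lant-hand mm',((q-p[:2])*1000).round(1),'r',np.hypot(*d).round(4),'th',th,'wmean',(th-thp)/(t-tp),'h',p[2])
plan(th,t,w,0,int(n))
E
python3 step.py 6.3 5.56 1.37 9
```

```text
7.05 356 lant-hand mm [6.7 0.7] r 0.0999 th 6.61394138068505 wmean 1.405255174246734 h 0.21864255795032236
1 [-0.06, 0.18, -0.01]
2 [-0.14, 0.28, -0.01]
3 [-0.23, 0.37, -0.01]
4 [-0.33, 0.45, -0.01]
5 [-0.43, 0.51, -0.01]
6 [-0.55, 0.56, -0.01]
7 [-0.67, 0.6, -0.01]
8 [-0.79, 0.61, -0.01]
9 [-0.91, 0.62, -0.01]
pos [0.6737 0.0668 0.2186] clock 7.1 ang now 6.6822954389972224
```

servo_tool --increments '[[1, [-0.04, 0.17, 0], [0, 0, 0]], [1, [-0.12, 0.28, 0], [0, 0, 0]], [1, [-0.21, 0.38, 0], [0, 0, 0]], [1, [-0.31, 0.46, 0], [0, 0, 0]], [1, [-0.42, 0.53, 0], [0, 0, 0]], [1, [-0.54, 0.58, 0], [0, 0, 0]], [1, [-0.66, 0.61, 0], [0, 0, 0]], [1, [-0.78, 0.63, 0], [0, 0, 0]]]'

```text
clock: 7.9
position: [0.5961, 0.1252, 0.2187]
eef_rot: [-3.141, -0.0, 3.141]
wrist_force: [-0.7, 0.6, 0.4]
grip_width: 0.0001
finger_force: 0.0
```

```bash
python3 step.py 7.05 6.614 1.27 10
```

```text
7.9 365 lant-hand mm [5.1 4.8] r 0.099 th 7.710840521408262 wmean 1.2904006134214836 h 0.21868812277912156
1 [-0.15, 0.03, -0.0]
2 [-0.27, 0.01, -0.0]
3 [-0.38, -0.02, -0.0]
4 [-0.49, -0.07, -0.0]
5 [-0.59, -0.13, -0.0]
6 [-0.68, -0.19, -0.0]
7 [-0.77, -0.27, -0.0]
8 [-0.84, -0.36, -0.0]
9 [-0.9, -0.45, -0.0]
10 [-0.95, -0.55, -0.0]
pos [0.5936 0.1255 0.2184] clock 7.95 ang now 7.774202384088767
```

servo_tool --increments '[[1, [-0.14, 0.04, 0], [0, 0, 0]], [1, [-0.26, 0.03, 0], [0, 0, 0]], [1, [-0.37, 0, 0], [0, 0, 0]], [1, [-0.48, -0.05, 0], [0, 0, 0]], [1, [-0.58, -0.1, 0], [0, 0, 0]], [1, [-0.67, -0.17, 0], [0, 0, 0]], [1, [-0.76, -0.25, 0], [0, 0, 0]], [1, [-0.84, -0.34, 0], [0, 0, 0]], [1, [-0.9, -0.43, 0], [0, 0, 0]]]'

```text
clock: 8.85
position: [0.5065, 0.0812, 0.2186]
eef_rot: [-3.141, -0.0, 3.141]
wrist_force: [0.6, 0.2, 0.8]
grip_width: 0.0
finger_force: 0.0
```

```bash
python3 step.py 7.9 7.711 1.11 10
```

```text
8.85 332 lant-hand mm [-2.6  2.3] r 0.0978 th 8.87007902631412 wmean 1.2200831855938106 h 0.21862634774092532
1 [-0.09, -0.13, -0.0]
2 [-0.12, -0.24, -0.0]
3 [-0.14, -0.34, -0.0]
4 [-0.15, -0.44, -0.0]
5 [-0.15, -0.54, -0.0]
6 [-0.13, -0.64, -0.0]
7 [-0.11, -0.74, -0.0]
8 [-0.08, -0.83, -0.0]
9 [-0.04, -0.92, -0.0]
10 [0.01, -1.01, -0.0]
pos [0.5053 0.0792 0.2185] clock 8.9 ang now 8.925453375983958
```

servo_tool --increments '[[1, [-0.08, -0.13, 0], [0, 0, 0]], [1, [-0.12, -0.24, 0], [0, 0, 0]], [1, [-0.14, -0.35, 0], [0, 0, 0]], [1, [-0.15, -0.45, 0], [0, 0, 0]], [1, [-0.15, -0.55, 0], [0, 0, 0]], [1, [-0.13, -0.65, 0], [0, 0, 0]], [1, [-0.11, -0.75, 0], [0, 0, 0]], [1, [-0.08, -0.84, 0], [0, 0, 0]], [1, [-0.04, -0.93, 0], [0, 0, 0]]]'

```text
clock: 9.8
position: [0.5036, -0.0115, 0.2186]
eef_rot: [3.142, 0.0, 3.141]
wrist_force: [-0.1, -0.2, 0.6]
grip_width: 0.0001
finger_force: 0.0
```

```bash
python3 step.py 8.85 8.87 1.02 11
```

```text
9.8 308 lant-hand mm [-2.6 -3.5] r 0.098 th 9.92549010904792 wmean 1.1110422200504426 h 0.21860883988285293
1 [0.08, -0.16, -0.01]
2 [0.14, -0.23, -0.01]
3 [0.21, -0.29, -0.01]
4 [0.29, -0.35, -0.01]
5 [0.37, -0.4, -0.01]
6 [0.45, -0.44, -0.01]
7 [0.54, -0.47, -0.01]
8 [0.62, -0.49, -0.01]
9 [0.71, -0.51, -0.01]
10 [0.8, -0.51, -0.01]
11 [0.89, -0.51, -0.01]
pos [ 0.5046 -0.0133  0.2187] clock 9.85 ang now 9.976371482649256
```

servo_tool --increments '[[1, [0.07, -0.16, 0], [0, 0, 0]], [1, [0.13, -0.23, 0], [0, 0, 0]], [1, [0.21, -0.3, 0], [0, 0, 0]], [1, [0.29, -0.35, 0], [0, 0, 0]], [1, [0.37, -0.4, 0], [0, 0, 0]], [1, [0.46, -0.44, 0], [0, 0, 0]], [1, [0.54, -0.47, 0], [0, 0, 0]], [1, [0.63, -0.49, 0], [0, 0, 0]], [1, [0.72, -0.51, 0], [0, 0, 0]], [1, [0.81, -0.51, 0], [0, 0, 0]], [1, [0.9, -0.51, 0], [0, 0, 0]]]'

```text
clock: 10.95
position: [0.594, -0.0616, 0.2186]
eef_rot: [3.141, -0.0, 3.142]
wrist_force: [0.7, 0.6, -0.4]
grip_width: 0.0001
finger_force: 0.0
```

```bash
python3 step.py 9.8 9.9255 0.9 12
```

```text
10.95 309 lant-hand mm [ 0.6 -4.4] r 0.0983 th 11.073213714477 wmean 0.9980119256321749 h 0.21859088218070888
1 [0.14, -0.0, -0.01]
2 [0.22, 0.02, -0.01]
3 [0.3, 0.05, -0.01]
4 [0.37, 0.09, -0.01]
5 [0.44, 0.13, -0.01]
6 [0.51, 0.18, -0.01]
7 [0.57, 0.23, -0.01]
8 [0.63, 0.29, -0.01]
9 [0.68, 0.35, -0.01]
10 [0.72, 0.41, -0.01]
11 [0.76, 0.48, -0.01]
12 [0.79, 0.55, -0.01]
pos [ 0.596  -0.0614  0.2188] clock 11.0 ang now 11.118104453320337
```

servo_tool --increments '[[1, [0.14, -0.01, 0], [0, 0, 0]], [1, [0.22, 0.01, 0], [0, 0, 0]], [1, [0.3, 0.04, 0], [0, 0, 0]], [1, [0.38, 0.08, 0], [0, 0, 0]], [1, [0.45, 0.12, 0], [0, 0, 0]], [1, [0.52, 0.17, 0], [0, 0, 0]], [1, [0.58, 0.22, 0], [0, 0, 0]], [1, [0.64, 0.28, 0], [0, 0, 0]], [1, [0.69, 0.34, 0], [0, 0, 0]]]'

```text
clock: 11.9
position: [0.6627, -0.0271, 0.2186]
eef_rot: [3.142, 0.0, -3.142]
wrist_force: [0.4, -0.1, 0.5]
grip_width: 0.0001
finger_force: 0.0
```

```bash
python3 step.py 10.95 11.073 0.8 12
```

```text
11.9 331 lant-hand mm [ 3.7 -0.1] r 0.0991 th 11.92592499084785 wmean 0.8978157798398408 h 0.218593739404428
1 [0.08, 0.11, -0.01]
2 [0.11, 0.18, -0.01]
3 [0.14, 0.25, -0.01]
4 [0.16, 0.32, -0.01]
5 [0.18, 0.39, -0.01]
6 [0.19, 0.46, -0.01]
7 [0.2, 0.53, -0.01]
8 [0.2, 0.6, -0.01]
9 [0.19, 0.67, -0.01]
10 [0.18, 0.74, -0.01]
11 [0.17, 0.81, -0.01]
12 [0.15, 0.88, -0.01]
pos [ 0.6637 -0.0253  0.2187] clock 11.95 ang now 11.96582353405952
```

The hand stayed within about 8 mm of the lantern for over 5.6 s while the disc ran at 0.85 rad/s or more. Next I go over the hub and press on it gently to brake.

servo_tool --increments '[[1, [-0.25, 0.2, 0], [0, 0, 0]], [1, [-0.5, 0.4, 0], [0, 0, 0]], [1, [-0.76, 0.57, 0], [0, 0, 0]], [1, [-0.76, 0.57, -0.2], [0, 0, 0]], [1, [-0.76, 0.57, -0.4], [0, 0, 0]], [1, [-0.76, 0.57, -0.4], [0, 0, 0]]]'

```text
clock: 12.55
position: [0.5841, 0.0295, 0.1766]
eef_rot: [-3.141, -0.005, -3.141]
wrist_force: [-0.6, -0.4, -0.8]
grip_width: 0.0001
finger_force: 0.0
```

servo_tool --increments '[[1, [0, 0, -0.2], [0, 0, 0]], [1, [0, 0, -0.4], [0, 0, 0]], [1, [0, 0, -0.6], [0, 0, 0]], [1, [0, 0, -0.75], [0, 0, 0]], [1, [0, 0, -0.8], [0, 0, 0]], [1, [0, 0, -0.82], [0, 0, 0]]]'

```text
clock: 13.15
position: [0.5864, 0.0292, 0.0965]
eef_rot: [-3.142, -0.0, 3.141]
wrist_force: [0.4, 0.3, -0.4]
grip_width: -0.0
finger_force: 0.0
```

servo_tool --increments '[[1, [0, 0, -0.02], [0, 0, 0]], [1, [0, 0, -0.04], [0, 0, 0]], [1, [0, 0, -0.05], [0, 0, 0]], [1, [0, 0, -0.055], [0, 0, 0]], [1, [0, 0, -0.055], [0, 0, 0]]]'

```text
clock: 13.65
position: [0.5863, 0.0293, 0.0913]
eef_rot: [-3.142, 0.0, 3.141]
wrist_force: [-0.2, -0.1, 0.6]
grip_width: 0.0005
finger_force: 0.0
```

servo_tool --increments '[[1, [0, 0, -0.005], [0, 0, 0]], [1, [0, 0, -0.01], [0, 0, 0]], [1, [0, 0, -0.015], [0, 0, 0]], [1, [0, 0, -0.015], [0, 0, 0]]]'

```text
clock: 14.05
position: [0.5874, 0.0291, 0.0908]
eef_rot: [-3.142, 0.002, 3.141]
wrist_force: [-0.7, 0.1, 6.8]
grip_width: 0.0003
finger_force: 3.4
```

servo_tool --increments '[[1, [0, 0, -0.003], [0, 0, 0]], [1, [0, 0, -0.003], [0, 0, 0]], [1, [0, 0, -0.003], [0, 0, 0]], [1, [0, 0, -0.003], [0, 0, 0]], [1, [0, 0, -0.003], [0, 0, 0]], [1, [0, 0, -0.003], [0, 0, 0]], [1, [0, 0, -0.003], [0, 0, 0]], [1, [0, 0, -0.003], [0, 0, 0]], [1, [0, 0, -0.003], [0, 0, 0]], [1, [0, 0, -0.003], [0, 0, 0]], [1, [0, 0, -0.003], [0, 0, 0]], [1, [0, 0, -0.003], [0, 0, 0]], [1, [0, 0, -0.003], [0, 0, 0]], [1, [0, 0, -0.003], [0, 0, 0]], [1, [0, 0, -0.003], [0, 0, 0]]]'

```text
clock: 15.55
position: [0.5875, 0.0291, 0.0908]
eef_rot: [-3.142, 0.003, 3.141]
wrist_force: [-0.8, -0.6, 8.7]
grip_width: 0.0002
finger_force: 4.5
```

```bash
python3 - <<'E'
from track import *
for i in range(5): print(meas('scene'))
print(robot.state()['wrist_force'])
E
```

```text
(15.55, np.float64(0.9248083258480672), 362, np.float64(0.09986888554023461))
(15.6, np.float64(0.925465931723222), 363, np.float64(0.09986247386136198))
(15.65, np.float64(0.924114528523344), 359, np.float64(0.09961513820247367))
(15.7, np.float64(0.9257357050731084), 362, np.float64(0.0996767982539048))
(15.75, np.float64(0.9275117851112731), 365, np.float64(0.09974522387583161))
[-0.67335625 -0.23115359  9.5974679 ]
```

servo_tool --increments '[[1, [0, 0, 0.02], [0, 0, 0]], [1, [0, 0, 0.1], [0, 0, 0]], [1, [0, 0, 0.3], [0, 0, 0]], [1, [0, 0, 0.6], [0, 0, 0]], [1, [0, 0, 1], [0, 0, 0]]]'

```text
clock: 16.3
position: [0.5846, 0.0292, 0.189]
eef_rot: [-3.141, -0.004, -3.142]
wrist_force: [1.1, -0.2, 0.7]
grip_width: 0.0
finger_force: 0.0
```

servo_tool --increments '[[1, [0, 0, 0.3], [0, 0, 0]], [1, [-0.2, -0.2, 0.6], [0, 0, 0]], [1, [-0.5, -0.5, 0.6], [0, 0, 0]], [1, [-0.5, -0.8, 0.6], [0, 0, 0]], [1, [-0.5, -0.8, 0.6], [0, 0, 0]], [1, [-0.5, -0.8, 0.6], [0, 0, 0]]]'

```text
clock: 16.9
position: [0.5361, -0.0514, 0.2496]
eef_rot: [3.141, 0.0, 3.139]
wrist_force: [-0.1, 0.5, -0.6]
grip_width: 0.0
finger_force: 0.0
```

```bash
python3 - <<'E'
from track import *
for i in range(6): print(meas('scene'))
s=snap('scene','end'); im=cv2.imread('pics/end.png'); cv2.imwrite('pics/crop5.png',im[100:400,150:400]); print(robot.state()['position'])
E
```

```text
(16.9, np.float64(0.923499512842805), 362, np.float64(0.09976412172139291))
(16.95, np.float64(0.9231141522057745), 366, np.float64(0.09958026600550732))
(17.0, np.float64(0.923459523391343), 364, np.float64(0.09961729465832882))
(17.05, np.float64(0.9239307028071997), 364, np.float64(0.09964104572106149))
(17.1, np.float64(0.9231837894617283), 364, np.float64(0.09978795207394822))
(17.15, np.float64(0.9232722479461396), 366, np.float64(0.0996191176583959))
[ 0.53645021 -0.04978947  0.24913885]
```

View pics/crop5.png

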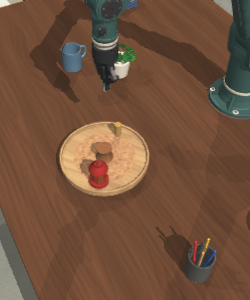

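The lantern stands upright at (98,175) on the stationary disc. The hand is well clear at (107,75), and the mug, pencil cup and plant look undisturbed. I hand the job in.

```bash
python3 -c "
from station import robot
print(robot.close_job())"
```

```text
the job is handed in; nothing more can be done
None
```

I pushed the turntable, followed the lantern for over 5 s while the disc coasted above 0.6 rad/s, braked it on the hub, moved the hand clear and handed the job in; no verdict came back.

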